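# Make up the pipe kit and the post kit for the welder

## Robot

A 7-joint arm with a two-finger parallel gripper is mounted at the origin on the work surface. World frame = base frame: x ahead of the robot, y to its left, z up, the work surface at z = 0. Lengths are in m, angles in rad, forces in N, time in s.
With the tool pointing down it reaches from about 0.425 to 0.925 m from the base axis. Payload 6.8 kg.
Tool frame: the origin (TCP) lies where the fingers leave the gripper's body, on its centre line; the fingertips stand 73 mm ahead of it and the grasp point (between the pads) lies 54 mm ahead of it; z points along the fingers, y is the direction in which the jaws open and shut (so a half turn about z gives the same grasp; the last joint's range is limited). The gripper opens to 85 mm and grips with 20 to 120 N. Pads are 22 mm wide; open, the fingers measure 114 mm over their backs; the gripper's body (76 mm by 85 mm) begins 54 mm behind the grasp point. The pads swing forward as they close: fully open they stand 13 mm farther back than shut.
Start: joints at [-0.108, 0.477, 0.022, 1.555, -0.011, 1.109, -0.083], TCP at [0.675, 0, 0.304] pointing down, gripper open.
Joint ranges: [-2.96, 2.96], [-0.34, 2.1], [-1.41, 1.46], [0.24, 2.44], [-1.37, 4.51], [0.17, 1.92], [-2.96, 2.96]. Speed limits (rad/s): [2.39, 2.39, 3.14, 3.14, 3.14, 3.14, 3.14].

## Interface

Orientations are given as a 3x3 rotation matrix whose columns are the frame's x, y, z axes.
In Python, from plant import status, get_image, finish_job gives the robot as it stands. The module is installed in compiled form; this text tells all that it offers.
- The arm moves only by the tool carry_out, never from a script. Its arguments are lists of equal length, an entry for each row: "jaw": the opening, from 0 (shut) to 1 (fully open); "delta_pos": the shift along the world's x, y, z as a fraction of full scale, a list of three; "turn": the turn, a rotation vector about the world's x, y, z as a fraction of full scale, a list of three. A call has 1 to 8 rows; each row is the pose to reach, as a shift and turn from the pose measured when the call began; what a row does not reach only later rows make up. Full scale, the value 1, is 30 cm for a shift and 60 degrees for a turn. A row lasts 1/10 s, in which the tool goes at most 50 mm and 8.59 degrees, less where a joint would pass 70% of its speed; a pose out of reach is approached as far as the arm can. A call with a number of a shift or a turn outside -1 to 1 is refused whole. A call with a gripper value outside its range is refused whole. The fingers move at their own pace and stop on an object; "grip_force" is the grip in N (left out, the last holds). Time passes only in rows, so rows that repeat a pose let the fingers close. It gives the time, the measured TCP pose, the force and the opening at its end, in the units of the state.
- status.read_state(): the state, without advancing time (a new reading comes with each control period).
- get_image(name): name is "scene" or "side" or "wrist"; returns a dict with "pixels" (480x640x3 uint8, blue, green, red), "z_map" (480x640 float32, m along the optical axis (not along the pixel's ray), 0 where there is no reading), "intrinsics" (3x3 intrinsics, pixels), "eye" and "rotation" of the camera in the world; the wrist camera has in their place "tool_from_camera" (4x4, takes a point from camera to tool coordinates, whose origin is the TCP and whose axes are the flange's). Camera axes: x right, y down, z forward; pixel columns grow to the right and rows downward; lengths in m; the calibration is good to about 2 mm. A picture is of the moment at which its call begins: read the wrist's pose just before it.
- finish_job(): hands the job in, once; it reports no verdict.
The state is a dict: "time": time; "q": joint angles; "qd": joint speeds; "tau": joint torques, N m; "ee_pos": TCP position; "ee_rot": TCP orientation; "ft_force": force on the tool from outside, world axes, zero at the start; "moment": the same for the moment, N m; "width": finger opening in m.
Only numpy, scipy, OpenCV 4.12 (cv2) and the standard library are available. Lean on these libraries where they do the work, as an engineer would, in place of code of your own. Each camera call takes 0.05 s, during which the arm holds its last target. There are 200 camera calls.

## Task

Make up two weld kits from the stock in the middle of the bench. In the three-bay tray put the flange in the bay next to the handle, the shorter round pipe in the middle bay and the V-block in the last bay; in the two-bay tray put the post foot in the bay next to the handle and the square tube in the other. Set every part down upright as it stands now, flat on the floor of its bay, without dropping it, and leave the longer pipe, the gas nozzle and the tin standing where they are.

Things in the scene. Friction and masses are not known exactly. Their poses are not given: they have to be found in the camera images.
- tray3: Grey steel tray fixed to the bench left or right of the stock, three bays in a row along x, 256 x 122 mm. Floor 3 mm thick; walls and dividers 15 mm high, 3 to 4 mm thick; bays 80 (x) x 116 mm (y) inside. A wire handle (25 mm out, top 14 mm up) marks its -x end, towards the robot. Origin: centre of underside, x along the bays away from the handle. Bay centres, handle end first: x = -84, 0 and +84 mm, y = 0.
- tray2: Grey steel tray fixed to the bench left or right of the stock, two bays in a row along x, 172 x 122 mm. Floor 3 mm thick; walls and dividers 15 mm high, 3 to 4 mm thick; bays 80 (x) x 116 mm (y) inside. A wire handle (25 mm out, top 14 mm up) marks its -x end, towards the robot. Origin: centre of underside, x along the bays away from the handle. Bay centres, handle end first: x = -42 and +42 mm, y = 0.
- flange: Bare steel weld-neck flange, about 0.3 kg: round base 58 mm across and 12 mm thick, with a round neck 38 mm across rising from its middle to 45 mm in all, bored through. Grip it by the neck. Stands upright in the stock. Origin: centre of its underside, z up.
- short_pipe: The shorter of two round bare steel pipe stubs: 42 mm across, 50 mm tall, wall 4 mm, open at both ends, about 0.2 kg. Stands upright in the stock. Origin: centre of its underside, z up.
- v_block: Dark steel V-block, 50 mm long (its x) by 44 mm wide (its y), 45 mm tall, about 0.5 kg, with a V groove along its x in the top (bottom of the V 21 mm up; the end faces and the y sides are flat and upright). Grip it across its flat y sides. Stands upright in the stock. Origin: centre of its underside, z up. The groove points up.
- post_foot: Bare steel post foot, about 0.33 kg: square base plate 54 x 54 mm, 10 mm thick, with a solid square spigot 30 x 30 mm rising from its middle to 45 mm in all, sides along x and y. Grip it by the spigot. Stands upright in the stock. Origin: centre of its underside, z up.
- square_tube: Bare steel square tube stub 40 x 40 mm, 55 mm tall, wall 4 mm, open at both ends, sides along its x and y, about 0.22 kg. Stands upright in the stock. Origin: centre of its underside, z up.
- long_pipe: The longer of the two round pipe stubs: 42 mm across, 80 mm tall. Not part of either kit. Stands upright in the stock. Origin: centre of its underside, z up.
- gas_nozzle: Small terracotta-coloured ceramic torch nozzle, 30 mm across at the foot, 18 mm at the top, 50 mm tall, light. Not part of either kit. Stands upright in the stock. Origin: centre of its underside, z up.
- tin: Small round tin, 44 mm across, 45 mm tall. Not part of either kit. Stands upright in the stock. Origin: centre of its underside, z up.
There are look-alikes about, which are no part of the job. Leave any green or pink look-alike of the flange alone.

How it is judged:
By the outcome, as a careful person would: the job done as asked, in the order asked, and still so for the second after the job is handed in, with the robot touching nothing.
It also fails if it takes over 118 s, if anything falls off the work surface, if the arm or the gripper's body presses on something with over 40 N, if the wrist force passes 120 N, or if a joint passes its speed limit or range.

## Working session

There is one attempt and no reset: what is moved stays moved. The work goes in short steps, Python scripts to look and compute and a tool call to move; the robot and the scene stay as the last step left them, time stands still between calls to the robot, and variables do not carry over. Pictures are saved under pics/ and viewed, about 12 in all and at most 16, crops included, and the job is handed in when it is done.

Besides the shell and the picture viewer there is one more tool, called after "Emit:" by a JSON object that holds its "method" and its "body". carry_out: Moves the arm, as the interface text tells. Its arguments: {"type":"object","properties":{"jaw":{"type":"array","items":{"type":"number"}},"delta_pos":{"type":"array","items":{"type":"array","items":{"type":"number","minimum":-1,"maximum":1}}},"turn":{"type":"array","items":{"type":"array","items":{"type":"number","minimum":-1,"maximum":1}}},"grip_force":{"type":"number"}},"required":["jaw","delta_pos","turn"]}

```bash
mkdir -p pics; cat > h.py <<'E'
import numpy as np, cv2
from plant import status, get_image, finish_job
def snap(name,fn=None):
    s=status.read_state(); g=get_image(name)
    if fn: cv2.imwrite('pics/'+fn,g['pixels'])
    if name=='wrist':
        T=np.eye(4);T[:3,:3]=s['ee_rot'];T[:3,3]=s['ee_pos'];T=T@g['tool_from_camera']
        R,t=T[:3,:3],T[:3,3]
    else: R,t=np.array(g['rotation']),np.array(g['eye'])
    g['R'],g['t']=R,t
    K=np.array(g['intrinsics']);z=g['z_map'];v,u=np.mgrid[:480,:640]
    P=np.stack([(u-K[0,2])/K[0,0]*z,(v-K[1,2])/K[1,1]*z,z],-1)@R.T+t
    P[z==0]=np.nan
    g['P']=P
    return g
E
python3 - <<'E'
from h import *
s=status.read_state();print(s['time'],s['ee_pos'],s['ee_rot'],s['width'],s['ft_force'])
for n in('scene','side','wrist'):
    g=snap(n,n+'0.png');print(n,g['t'],g['R'].round(2).tolist())
    np.save(n+'0.npy',g['P'])
E
```

```text
0.0 [ 6.74531039e-01 -2.42166705e-05  3.02930030e-01] [[ 2.44388723e-05  9.99998312e-01 -1.83724108e-03]
 [ 9.99999993e-01 -2.46511265e-05 -1.15506217e-04]
 [-1.15551312e-04 -1.83723824e-03 -9.99998306e-01]] 0.08561368760557182 [-0.09747499  0.86193692 -0.54531427]
scene [ 1.12172208 -0.04674277  0.54952548] [[0.1, 0.64, -0.77], [1.0, -0.06, 0.07], [-0.0, -0.77, -0.64]]
side [ 0.15104046 -0.59544488  0.71240839] [[0.88, -0.31, 0.36], [-0.48, -0.61, 0.63], [0.02, -0.73, -0.68]]
wrist [0.67448564 0.07164104 0.37393258] [[1.0, 0.0, -0.0], [0.0, -0.96, -0.29], [-0.0, 0.29, -0.96]]
```

View pics/scene0.png

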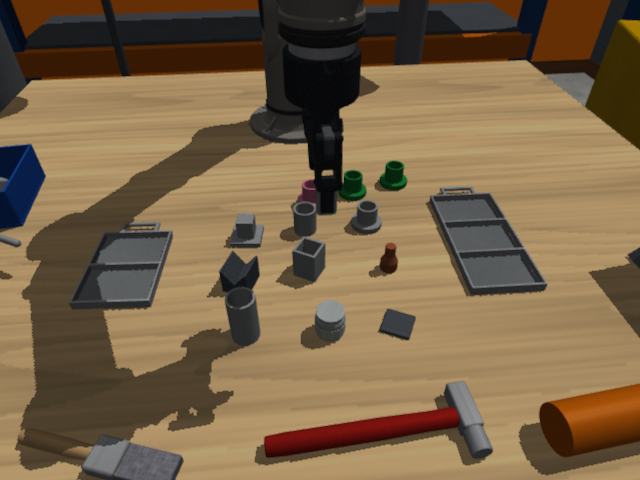

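View pics/side0.png

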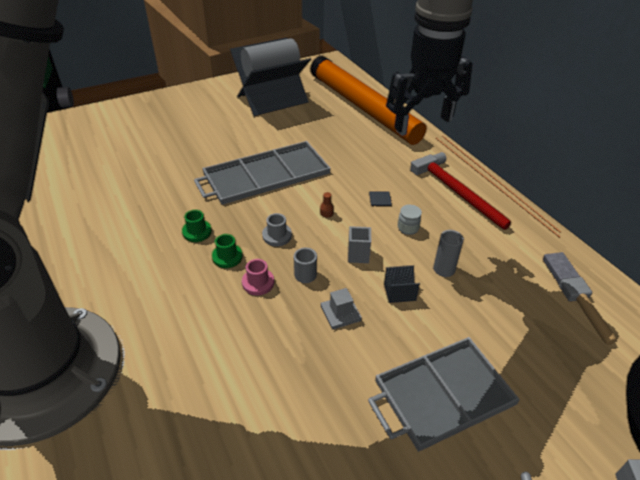

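View pics/wrist0.png

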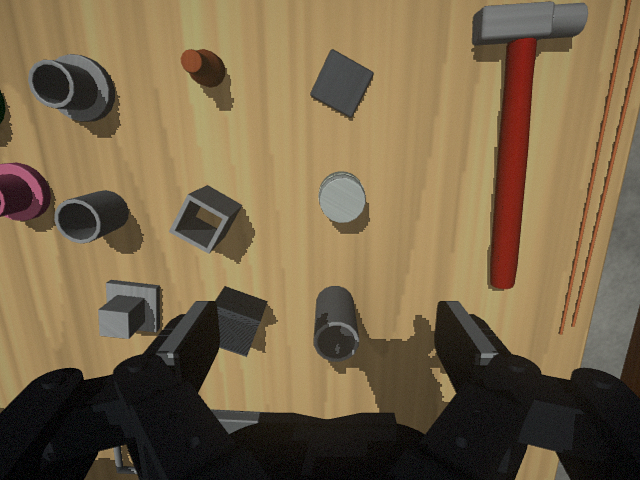

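```bash
cat > m.py <<'E'
from h import *
def fuse(names):
    A=[]
    for n in names:
        P=np.load(n).reshape(-1,3); A.append(P[np.isfinite(P).all(1)])
    return A
A=fuse(['scene0.npy','side0.npy','wrist0.npy'])
ws=[]
for nm,P in zip(('scene','side','wrist'),A):
    m=(P[:,0]>.4)&(P[:,0]<.85)&(abs(P[:,1])<.4)&(abs(P[:,2])<.006)
    print(nm,'bench z',np.median(P[m,2]))
P=np.vstack(A)
m=(P[:,0]>.36)&(P[:,0]<.9)&(abs(P[:,1])<.36)&(P[:,2]>.006)&(P[:,2]<.09)
P=P[m]
ij=np.floor((P[:,:2]-[.36,-.36])/.002).astype(int)
im=np.zeros((275,365),np.uint8); im[ij[:,0],ij[:,1]]=1
n,lab=cv2.connectedComponents(im)
L=lab[ij[:,0],ij[:,1]]
for k in range(1,n):
    Q=P[L==k]
    if len(Q)<60: continue
    zt=np.percentile(Q[:,2],98); T=Q[Q[:,2]>zt-.005]
    r=cv2.minAreaRect((Q[:,:2]*1000).astype(np.float32)); rt=cv2.minAreaRect((T[:,:2]*1000).astype(np.float32))
    f=lambda r:[round(x) for x in (*r[0],*r[1],r[2])]
    print(k,len(Q),'ztop %.3f'%zt,'all',f(r),'top',f(rt))
E
python3 m.py
```

```text
scene bench z -0.0008834179607044579
side bench z 0.001783967017670085
wrist bench z 0.0009589414404347629
1 2916 ztop 0.046 all [377, 11, 57, 34, 90] top [373, 12, 39, 24, 89]
2 138 ztop 0.033 all [365, 97, 36, 10, 90] top [360, 97, 1, 6, 4]
4 2808 ztop 0.018 all [502, 300, 284, 119, 0] top [502, 300, 119, 284, 90]
23 4028 ztop 0.018 all [511, -308, 110, 205, 87] top [511, -308, 110, 206, 88]
39 5634 ztop 0.047 all [447, 108, 60, 58, 65] top [446, 108, 40, 39, 76]
48 4134 ztop 0.052 all [449, -8, 46, 43, 35] top [449, -8, 44, 43, 12]
54 4658 ztop 0.047 all [461, -115, 57, 58, 82] top [461, -115, 33, 33, 83]
310 4437 ztop 0.057 all [560, -10, 46, 44, 58] top [560, -9, 44, 43, 58]
360 4457 ztop 0.046 all [577, -122, 49, 53, 67] top [576, -122, 49, 52, 68]
371 1868 ztop 0.052 all [566, 123, 32, 29, 22] top [566, 124, 20, 17, 59]
562 5331 ztop 0.082 all [683, -112, 46, 43, 35] top [683, -113, 44, 43, 51]
563 2504 ztop 0.009 all [687, 112, 48, 46, 64] top [687, 112, 48, 46, 64]
564 3534 ztop 0.048 all [688, 10, 50, 44, 20] top [689, 10, 43, 42, 9]
573 18947 ztop 0.028 all [852, 44, 93, 261, 2] top [835, 47, 260, 91, 84]
574 6086 ztop 0.022 all [849, -273, 188, 45, 71] top [849, -273, 188, 45, 73]
576 5050 ztop 0.061 all [871, 304, 62, 115, 3] top [872, 305, 44, 112, 5]
```

```bash
cat > m2.py <<'E'
from h import *
A={n:np.load(n+'0.npy').reshape(-1,3) for n in('scene','side','wrist')}
A={n:P[np.isfinite(P).all(1)] for n,P in A.items()}
def fit(Q,per):
    best=None
    for a in np.arange(0,per,1.):
        c,s=np.cos(np.radians(a)),np.sin(np.radians(a)); U=Q[:,:2]@np.array([[c,-s],[s,c]])
        lo,hi=np.percentile(U,.7,axis=0),np.percentile(U,99.3,axis=0); ar=np.prod(hi-lo)
        if best is None or ar<best[0]:
            best=(ar,a,(np.array([[c,-s],[s,c]])@((lo+hi)/2)*1000).round(1),((hi-lo)*1000).round(1))
    return best[1:]
R={'flange':(.447,.108,.042,.05),'flangebase':(.447,.108,.006,.014),'pipe':(.449,-.008,.045,.06),'foot':(.461,-.115,.04,.06),'footbase':(.461,-.115,.005,.015),'tube':(.56,-.01,.05,.065),'tubeall':(.56,-.01,.01,.065),'vb':(.577,-.122,.04,.06),'vball':(.577,-.122,.01,.06)}
for k,(x,y,z0,z1) in R.items():
    for n,P in A.items():
        m=(np.hypot(P[:,0]-x,P[:,1]-y)<.045)&(P[:,2]>z0)&(P[:,2]<z1)
        if m.sum()>50: print(k,n,m.sum(),*fit(P[m],90))
for k,y in(('t3',.3),('t2',-.3)):
    for n,P in A.items():
        m=(abs(P[:,0]-.5)<.2)&(abs(P[:,1]-y)<.1)&(P[:,2]>.010)&(P[:,2]<.024)
        if m.sum()<100: continue
        Q=P[m]; print(k,n,len(Q),cv2.minAreaRect((Q[:,:2]*1000).astype(np.float32)), 'ends',[ (np.percentile(Q[:,i],[.5,99.5])*1000).round() for i in(0,1)])
s=cv2.imread('pics/scene0.png')
a=cv2.resize(s[170:300,200:420],None,fx=3.6,fy=3.6,interpolation=cv2.INTER_CUBIC)
cv2.imwrite('pics/crop1.png',a[:590])
E
python3 m2.py
```

```text
flange scene 87 79.0 [447.3 109.2] [34.8 36.4]
flange side 126 28.0 [444.8 107.8] [36.2 36.2]
flange wrist 869 57.0 [446.3 106.8] [36.3 36.4]
flangebase scene 275 75.0 [453.4 107.5] [55.5 45.6]
flangebase side 222 69.0 [443.8 103.3] [48.4 56.4]
flangebase wrist 1581 84.0 [451.9 106. ] [55.9 44.7]
pipe scene 142 24.0 [450.2  -6.4] [40.3 40.1]
pipe side 206 9.0 [447.8  -8.3] [40.5 40.6]
pipe wrist 858 48.0 [449.1  -8.9] [40.3 40. ]
foot scene 206 83.0 [ 462.7 -113.6] [29.6 31.7]
foot side 309 82.0 [ 459.8 -114.8] [31.  29.6]
foot wrist 943 83.0 [ 461.2 -115.9] [30.2 30.1]
footbase scene 389 84.0 [ 462.9 -113.7] [54.  53.9]
footbase side 501 83.0 [ 460.  -114.7] [55.  54.1]
footbase wrist 1302 83.0 [ 461.2 -115.8] [53.7 53.6]
tube scene 251 58.0 [560.7  -8.1] [40.6 41.9]
tube side 224 58.0 [559.4  -8.5] [42.7 38.8]
tube wrist 988 59.0 [559.6 -10.3] [40.4 40.1]
tubeall scene 1052 58.0 [561.2  -8.1] [40.6 41.4]
tubeall side 742 58.0 [558.7  -9. ] [43.1 39.7]
tubeall wrist 2435 59.0 [559.9 -10.2] [40.  39.9]
vb scene 179 68.0 [ 577.8 -121.4] [44.6 50.4]
vb side 266 67.0 [ 575.6 -121.8] [46
[... 316 characters left out ...]
197) ends [array([316., 643.]), array([203., 371.])]
t3 side 1202 ((471.3855895996094, 300.8066711425781), (352.6754150390625, 161.95037841796875), 8.040146827697754) ends [array([318., 640.]), array([205., 371.])]
t2 scene 1211 ((511.67041015625, -315.7357177734375), (124.1572265625, 203.0673828125), 86.67810821533203) ends [array([412., 614.]), array([-381., -251.])]
t2 side 2213 ((510.3623352050781, -316.0209655761719), (123.81230163574219, 203.61773681640625), 86.68550109863281) ends [array([409., 612.]), array([-382., -252.])]
t2 wrist 526 ((500.9541015625, -301.2713928222656), (198.30819702148438, 53.35227966308594), 19.656776428222656) ends [array([410., 592.]), array([-346., -258.])]
```

View pics/crop1.png

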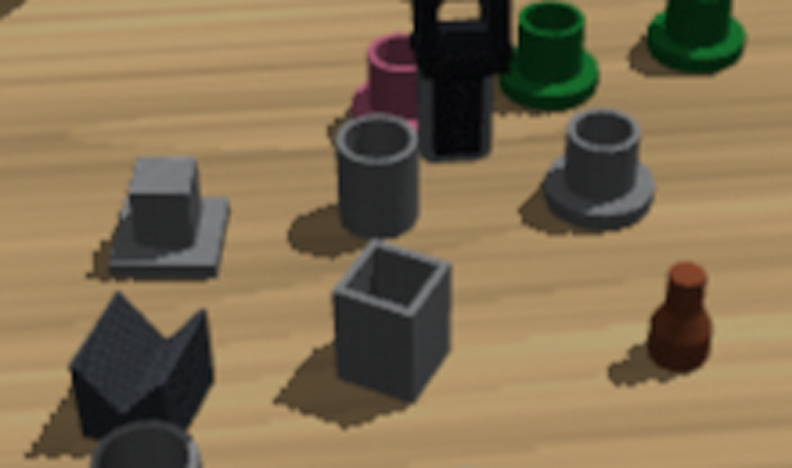

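```bash
cat > m3.py <<'E'
from h import *
A={n:np.load(n+'0.npy').reshape(-1,3) for n in('scene','side')}
for k,y,L in(('t3',.3,.256),('t2',-.31,.172)):
  for n,P in A.items():
    m=(P[:,0]>.355)&(P[:,0]<.68)&(abs(P[:,1]-y)<.095)&(P[:,2]>.010)&(P[:,2]<.024)
    Q=P[m][:,:2]
    # drop far outliers (small clusters)
    ij=((Q-[.3,-.5])/.003).astype(int); im=np.zeros((200,340),np.uint8); im[ij[:,0],ij[:,1]]=1
    nc,lab,st,_=cv2.connectedComponentsWithStats(cv2.dilate(im,np.ones((5,5))));b=1+st[1:,4].argmax()
    Q=Q[lab[ij[:,0],ij[:,1]]==b]
    r=cv2.minAreaRect((Q*1000).astype(np.float32))
    a=r[2] if r[1][0]>r[1][1] else r[2]-90
    a0=a-180 if a>90 else a
    best=None
    for a in np.arange(a0-3,a0+3,.25):
        c,s=np.cos(np.radians(a)),np.sin(np.radians(a)); M=np.array([[c,-s],[s,c]]); U=Q@M
        lo,hi=np.percentile(U,.7,axis=0),np.percentile(U,99.3,axis=0)
        if best is None or hi[1]-lo[1]<best[0]: best=(hi[1]-lo[1],a,M,U,lo,hi)
    w,a,M,U,lo,hi=best
    print(k,n,r,'yaw',a,'width',w.round(4),'len',(hi-lo)[0].round(4))
    h,e=np.histogram(U[:,0],np.arange(lo[0]-.004,hi[0]+.006,.003)); 
    print('  peaks',[(round(1000*(e[i]+.0015)),int(h[i])) for i in range(len(h)) if h[i]>2.5*np.median(h)])
    cU=np.array([hi[0]-L/2,(lo[1]+hi[1])/2]); print('  centre',M@cU)
E
python3 m3.py
```

```text
t3 scene ((500.146240234375, 308.249267578125), (124.48027801513672, 287.01458740234375), 88.69140625) yaw -1.30859375 width 0.1228 len 0.2831
  peaks [(353, 26), (356, 37), (359, 22), (380, 74), (383, 78), (464, 85), (467, 96), (548, 102), (551, 117), (629, 27), (632, 126), (635, 134)]
  centre [0.51487992 0.30745513]
t3 side ((498.47613525390625, 306.80853271484375), (129.6016845703125, 286.4002990722656), 88.62549591064453) yaw -1.6245040893554688 width 0.1263 len 0.2835
  peaks [(348, 31), (351, 29), (375, 48), (378, 51), (459, 45), (462, 57), (543, 48), (546, 49), (627, 57), (630, 47)]
  centre [0.51163185 0.30657796]
t2 scene ((511.67041015625, -315.7357177734375), (124.1572265625, 203.0673828125), 86.67810821533203) yaw -3.5718917846679688 width 0.1228 len 0.1992
  peaks [(432, 25), (435, 50), (456, 22), (459, 62), (462, 106), (540, 21), (543, 109), (546, 107), (624, 28), (627, 135), (630, 117)]
  centre [ 0.52645117 -0.31633051]
t2 side ((510.3623352050781, -316.0209655761719), (123.81230163574219, 203.61773681640625), 86.68550109863281) yaw -3.0644989013671875 width 0.1227 len 0.2008
  peaks [(426, 104), (429, 93), (432, 65), (453, 124), (456, 196), (459, 60), (537, 133), (540, 190), (543, 48), (621, 131), (624, 185), (627, 49)]
  centre [ 0.52423486 -0.31699629]
```

Emit:
{"method": "carry_out", "body": {"jaw": [1,1,1,1,1,1,1,1], "delta_pos": [[-0.1,0.05,-0.05],[-0.2,0.1,-0.1],[-0.3,0.15,-0.15],[-0.4,0.2,-0.2],[-0.5,0.25,-0.25],[-0.6,0.3,-0.3],[-0.7,0.34,-0.33],[-0.76,0.36,-0.33]], "turn": [[0,0,0.14],[0,0,0.28],[0,0,0.42],[0,0,0.56],[0,0,0.7],[0,0,0.84],[0,0,0.96],[0,0,1]], "grip_force": 60}}

```text
time: 0.95
ee_pos: [0.4434, 0.1086, 0.2027]
ee_rot: [[-0.869, 0.495, -0.004], [0.495, 0.869, -0.002], [0.003, -0.004, -1.0]]
ft_force: [0.8, 0.0, -0.1]
width: 0.0861
```

Emit:
{"method": "carry_out", "body": {"jaw": [1,1,1,1,1,1,1,1], "delta_pos": [[0.005,0,-0.03],[0.01,0,-0.08],[0.01,0,-0.13],[0.01,0,-0.2],[0.01,0,-0.27],[0.01,0,-0.33],[0.01,0,-0.365],[0.01,0,-0.379]], "turn": [[0,0,0.13],[0,0,0.26],[0,0,0.39],[0,0,0.5],[0,0,0.5],[0,0,0.5],[0,0,0.5],[0,0,0.5]]}}

```text
time: 1.75
ee_pos: [0.446, 0.1084, 0.0881]
ee_rot: [[-1.0, -0.006, -0.004], [-0.006, 1.0, -0.005], [0.004, -0.005, -1.0]]
ft_force: [-0.4, 0.3, 0.3]
width: 0.0855
```

```bash
python3 -c "
from h import *
g=snap('wrist','w1.png');print(status.read_state()['q'],g['t'])"
```

```text
[-0.12694951  0.49503505 -0.29880401  2.19388863  0.30372932  0.49623125
  0.91570319] [0.37330639 0.10720422 0.15932012]
```

View pics/w1.png

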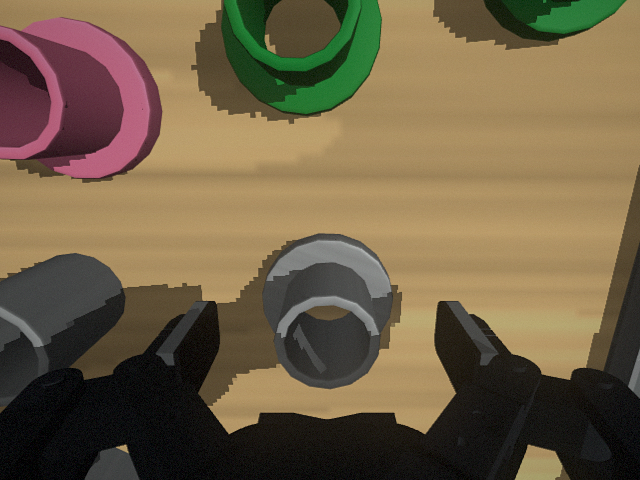

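The wrist view shows the bare grey flange centred between the pads, neck rim at (327,340). Pink (80,90) and greens (300,50) and (555,10) stand clear.

Emit:
{"method": "carry_out", "body": {"jaw": [0,0,0,0,0,0,0,0], "delta_pos": [[0,0,0],[0,0,0],[0,0,0],[0,0,0],[0,0,0],[0,0,0],[0,0,0],[0,0,0]], "turn": [[0,0,0],[0,0,0],[0,0,0],[0,0,0],[0,0,0],[0,0,0],[0,0,0],[0,0,0]]}}

```text
time: 2.6
ee_pos: [0.4465, 0.1086, 0.0892]
ee_rot: [[-1.0, -0.006, -0.003], [-0.006, 1.0, -0.004], [0.003, -0.004, -1.0]]
ft_force: [-1.5, -0.6, 8.7]
width: 0.0367
```

Emit:
{"method": "carry_out", "body": {"jaw": [0,0,0,0,0,0,0,0], "delta_pos": [[0,0,0.03],[0,0,0.08],[0,0,0.14],[-0.01,0.08,0.2],[-0.02,0.18,0.2],[-0.03,0.3,0.2],[-0.04,0.42,0.2],[-0.05,0.54,0.2]], "turn": [[0,0,0],[0,0,0],[0,0,0],[0,0,0],[0,0,0],[0,0,0],[0,0,0],[0,0,0]]}}

```text
time: 3.4
ee_pos: [0.4311, 0.2716, 0.1498]
ee_rot: [[-1.0, -0.005, -0.002], [-0.005, 1.0, -0.004], [0.002, -0.004, -1.0]]
ft_force: [-0.2, -0.1, -3.2]
width: 0.0374
```

Emit:
{"method": "carry_out", "body": {"jaw": [0,0,0,0,0,0,0,0], "delta_pos": [[-0.004,0.08,0],[-0.007,0.125,0],[-0.007,0.125,-0.04],[-0.007,0.125,-0.09],[-0.007,0.125,-0.13],[-0.007,0.125,-0.16],[-0.007,0.125,-0.174],[-0.007,0.125,-0.174]], "turn": [[0,0,0],[0,0,0],[0,0,0],[0,0,0],[0,0,0],[0,0,0],[0,0,0],[0,0,0]]}}

```text
time: 4.2
ee_pos: [0.4289, 0.3084, 0.0967]
ee_rot: [[-1.0, -0.005, -0.004], [-0.005, 1.0, -0.006], [0.004, -0.006, -1.0]]
ft_force: [-0.1, -0.2, -2.2]
width: 0.0373
```

```bash
python3 -c "
from h import *
g=snap('wrist','w2.png')"
```

```text
(no output)
```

View pics/w2.png

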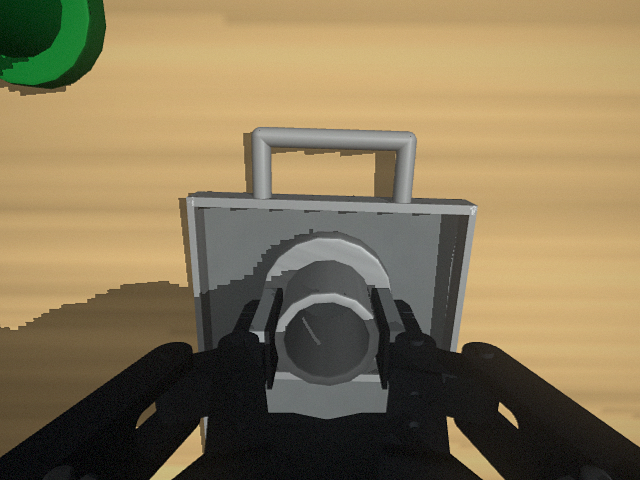

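The flange hangs centred in the handle-end bay of tray3 (handle at (330,135), neck at (325,340)). Now I'll lower it until it touches.

Emit:
{"method": "carry_out", "body": {"jaw": [0,0,0,0,0,0], "delta_pos": [[0,0,-0.004],[0,0,-0.008],[0,0,-0.011],[0,0,-0.014],[0,0,-0.016],[0,0,-0.016]], "turn": [[0,0,0],[0,0,0],[0,0,0],[0,0,0],[0,0,0],[0,0,0]]}}

```text
time: 4.85
ee_pos: [0.4291, 0.3088, 0.0925]
ee_rot: [[-1.0, -0.005, -0.003], [-0.005, 1.0, -0.005], [0.003, -0.005, -1.0]]
ft_force: [-0.6, 0.2, -3.0]
width: 0.0372
```

Emit:
{"method": "carry_out", "body": {"jaw": [0,0,0,0], "delta_pos": [[0,0,-0.003],[0,0,-0.005],[0,0,-0.007],[0,0,-0.007]], "turn": [[0,0,0],[0,0,0],[0,0,0],[0,0,0]]}}

```text
time: 5.25
ee_pos: [0.4291, 0.3089, 0.0921]
ee_rot: [[-1.0, -0.005, -0.002], [-0.005, 1.0, -0.006], [0.002, -0.005, -1.0]]
ft_force: [-5.4, -5.1, 18.5]
width: 0.0375
```

Emit:
{"method": "carry_out", "body": {"jaw": [0.55,0.7,0.7,0.7,0.7,0.7,0.7,0.7], "delta_pos": [[0,0,0],[0,0,0],[0,0,0],[0,0,0.01],[0,0,0.04],[0,0,0.1],[0,0,0.18],[0,0,0.26]], "turn": [[0,0,0],[0,0,0],[0,0,0],[0,0,0],[0,0,0],[0,0,0],[0,0,0],[0,0,0]]}}

```text
time: 6.05
ee_pos: [0.4289, 0.3088, 0.1713]
ee_rot: [[-1.0, -0.005, -0.002], [-0.005, 1.0, -0.006], [0.002, -0.006, -1.0]]
ft_force: [0.3, -0.2, -0.8]
width: 0.0596
```

Emit:
{"method": "carry_out", "body": {"jaw": [0.8,0.8,0.8,0.8,0.8,0.8,0.8,0.8], "delta_pos": [[0.01,-0.1,0],[0.02,-0.23,0],[0.03,-0.37,0],[0.04,-0.52,0],[0.05,-0.67,0],[0.06,-0.82,0],[0.067,-0.94,0],[0.067,-1,0]], "turn": [[0,0,0],[0,0,0],[0,0,0],[0,0,0],[0,0,0],[0,0,0],[0,0,0],[0,0,0]]}}

```text
time: 6.85
ee_pos: [0.449, 0.0052, 0.1719]
ee_rot: [[-1.0, -0.001, -0.002], [-0.001, 1.0, -0.007], [0.002, -0.007, -1.0]]
ft_force: [-0.1, 1.2, -0.7]
width: 0.0683
```

Emit:
{"method": "carry_out", "body": {"jaw": [0.8,0.8,0.8,0.8,0.8,0.8,0.8,0.8], "delta_pos": [[0,-0.035,-0.02],[0,-0.044,-0.06],[0,-0.044,-0.11],[0,-0.044,-0.16],[0,-0.044,-0.21],[0,-0.044,-0.25],[0,-0.044,-0.275],[0,-0.044,-0.283]], "turn": [[0.006,-0.002,0],[0.006,-0.002,0],[0.006,-0.002,0],[0.006,-0.002,0],[0.006,-0.002,0],[0.006,-0.002,0],[0.006,-0.002,0],[0.006,-0.002,0]]}}

```text
time: 7.65
ee_pos: [0.4486, -0.0075, 0.0862]
ee_rot: [[-1.0, -0.002, -0.001], [-0.002, 1.0, -0.0], [0.001, -0.0, -1.0]]
ft_force: [-0.1, 0.7, -0.0]
width: 0.0683
```

Emit:
{"method": "carry_out", "body": {"jaw": [0,0,0,0,0,0,0,0], "delta_pos": [[0,0,0],[0,0,0],[0,0,0],[0,0,0],[0,0,0],[0,0,0],[0,0,0],[0,0,0]], "turn": [[0,0,0],[0,0,0],[0,0,0],[0,0,0],[0,0,0],[0,0,0],[0,0,0],[0,0,0]]}}

```text
time: 8.45
ee_pos: [0.4489, -0.0074, 0.0868]
ee_rot: [[-1.0, -0.002, -0.0], [-0.002, 1.0, -0.0], [0.0, -0.0, -1.0]]
ft_force: [-1.4, 0.9, 6.6]
width: 0.0404
```

Emit:
{"method": "carry_out", "body": {"jaw": [0,0,0,0,0,0,0,0], "delta_pos": [[0,0,0.03],[0,0,0.09],[0,0.02,0.17],[0.02,0.1,0.24],[0.06,0.22,0.27],[0.1,0.36,0.27],[0.14,0.5,0.27],[0.18,0.65,0.27]], "turn": [[0,0,0],[0,0,0],[0,0,0],[0,0,0],[0,0,0],[0,0,0],[0,0,0],[0,0,0]]}}

```text
time: 9.25
ee_pos: [0.5032, 0.1884, 0.1684]
ee_rot: [[-1.0, -0.0, -0.0], [-0.0, 1.0, -0.001], [0.0, -0.001, -1.0]]
ft_force: [1.0, 0.3, -2.0]
width: 0.0404
```

Emit:
{"method": "carry_out", "body": {"jaw": [0,0,0,0,0,0,0,0], "delta_pos": [[0.015,0.14,0],[0.025,0.27,0],[0.033,0.36,0],[0.033,0.395,-0.03],[0.033,0.395,-0.09],[0.033,0.395,-0.16],[0.033,0.395,-0.22],[0.033,0.395,-0.243]], "turn": [[0,0,0],[0,0,0],[0,0,0],[0,0,0],[0,0,0],[0,0,0],[0,0,0],[0,0,0]]}}

```text
time: 10.05
ee_pos: [0.5121, 0.3044, 0.0932]
ee_rot: [[-1.0, 0.001, -0.003], [0.001, 1.0, -0.004], [0.003, -0.004, -1.0]]
ft_force: [-0.6, -0.6, -2.2]
width: 0.0402
```

Emit:
{"method": "carry_out", "body": {"jaw": [0,0,0,0,0,0], "delta_pos": [[0,0,-0.003],[0,0,-0.006],[0,0,-0.009],[0,0,-0.012],[0,0,-0.012],[0,0,-0.012]], "turn": [[0,0,0],[0,0,0],[0,0,0],[0,0,0],[0,0,0],[0,0,0]]}}

```text
time: 10.65
ee_pos: [0.5123, 0.3046, 0.0899]
ee_rot: [[-1.0, 0.001, -0.003], [0.001, 1.0, -0.004], [0.003, -0.004, -1.0]]
ft_force: [0.3, -0.5, -1.9]
width: 0.0403
```

Emit:
{"method": "carry_out", "body": {"jaw": [0,0,0,0], "delta_pos": [[0,0,-0.003],[0,0,-0.005],[0,0,-0.006],[0,0,-0.006]], "turn": [[0,0,0],[0,0,0],[0,0,0],[0,0,0]]}}

```text
time: 11.05
ee_pos: [0.5123, 0.3046, 0.0898]
ee_rot: [[-1.0, 0.001, -0.002], [0.001, 1.0, -0.004], [0.002, -0.004, -1.0]]
ft_force: [-4.6, -3.7, 12.7]
width: 0.0406
```

Emit:
{"method": "carry_out", "body": {"jaw": [0.6,0.7,0.7,0.7,0.7,0.7,0.7,0.7], "delta_pos": [[0,0,0],[0,0,0],[0,0,0],[0,0,0.01],[0,0,0.04],[0,0,0.11],[0,0,0.2],[0,0,0.3]], "turn": [[0,0,0],[0,0,0],[0,0,0],[0,0,0],[0,0,0],[0,0,0],[0,0,0],[0,0,0]]}}

```text
time: 11.85
ee_pos: [0.512, 0.3044, 0.1808]
ee_rot: [[-1.0, 0.001, -0.003], [0.001, 1.0, -0.005], [0.003, -0.005, -1.0]]
ft_force: [0.7, 0.3, -0.1]
width: 0.0597
```

Emit:
{"method": "carry_out", "body": {"jaw": [0.8,0.8,0.8,0.8,0.8,0.8,0.8,0.8], "delta_pos": [[0.02,-0.08,0],[0.04,-0.2,0],[0.06,-0.34,0],[0.08,-0.49,0],[0.11,-0.64,0],[0.14,-0.79,0],[0.16,-0.93,0],[0.17,-1,0]], "turn": [[0,0,-0.05],[0,0,-0.1],[0,0,-0.15],[0,0,-0.2],[0,0,-0.25],[0,0,-0.3],[0,0,-0.35],[0,0,-0.375]]}}

```text
time: 12.65
ee_pos: [0.5633, -0.0003, 0.1814]
ee_rot: [[-0.921, 0.39, -0.004], [0.39, 0.921, -0.005], [0.002, -0.006, -1.0]]
ft_force: [0.0, 0.2, -0.9]
width: 0.0683
```

Emit:
{"method": "carry_out", "body": {"jaw": [0.8,0.8,0.8,0.8,0.8,0.8], "delta_pos": [[0.015,-0.13,0],[0.03,-0.27,0],[0.042,-0.37,0],[0.046,-0.406,-0.06],[0.046,-0.406,-0.14],[0.046,-0.406,-0.17]], "turn": [[0.005,-0.003,0],[0.005,-0.003,0],[0.005,-0.003,0],[0.005,-0.003,0],[0.005,-0.003,0],[0.005,-0.003,0]]}}

```text
time: 13.25
ee_pos: [0.5762, -0.1216, 0.1289]
ee_rot: [[-0.921, 0.389, -0.004], [0.389, 0.921, 0.001], [0.004, -0.0, -1.0]]
ft_force: [-0.3, 0.6, 0.3]
width: 0.0686
```

```bash
python3 -c "
from h import *
g=snap('wrist','w3.png');np.save('wrist0.npy',g['P'])"; python3 m2.py | grep 'vb.* wrist'
```

```text
vb wrist 3268 68.0 [ 576.1 -123.4] [43.8 49.7]
vball wrist 10380 68.0 [ 576.  -123.3] [43.4 49.8]
```

View pics/w3.png

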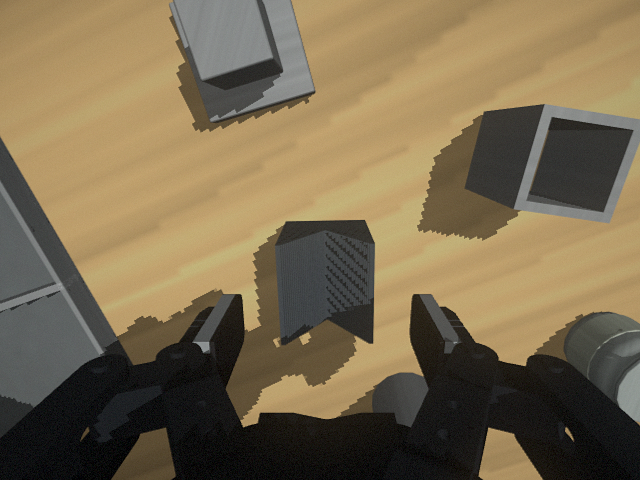

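The V-block sits between the pads at (325,280). Its groove runs perpendicular to the jaw motion, so the pads meet the flat y sides.

Emit:
{"method": "carry_out", "body": {"jaw": [0.8,0.8,0.8,0.8,0.8,0.8], "delta_pos": [[0,-0.003,-0.03],[0,-0.003,-0.07],[0,-0.003,-0.11],[0,-0.003,-0.135],[0,-0.003,-0.146],[0,-0.003,-0.146]], "turn": [[0,-0.003,0.014],[0,-0.003,0.014],[0,-0.003,0.014],[0,-0.003,0.014],[0,-0.003,0.014],[0,-0.003,0.014]]}}

```text
time: 13.9
ee_pos: [0.5757, -0.1218, 0.0839]
ee_rot: [[-0.927, 0.375, -0.003], [0.375, 0.927, 0.002], [0.003, 0.001, -1.0]]
ft_force: [-0.2, -0.2, 0.4]
width: 0.0684
```

Emit:
{"method": "carry_out", "body": {"jaw": [0,0,0,0,0,0,0,0], "delta_pos": [[0,0,0],[0,0,0],[0,0,0],[0,0,0],[0,0,0],[0,0,0],[0,0,0],[0,0,0]], "turn": [[0,0,0],[0,0,0],[0,0,0],[0,0,0],[0,0,0],[0,0,0],[0,0,0],[0,0,0]], "grip_force": 80}}

```text
time: 14.7
ee_pos: [0.5761, -0.1219, 0.0845]
ee_rot: [[-0.927, 0.375, -0.002], [0.375, 0.927, 0.001], [0.002, 0.001, -1.0]]
ft_force: [-0.4, -0.0, 5.7]
width: 0.043
```

Emit:
{"method": "carry_out", "body": {"jaw": [0,0,0,0,0,0,0,0], "delta_pos": [[0,0,0.03],[0,0,0.1],[0,0,0.2],[0,0.05,0.3],[0.01,0.16,0.31],[0.02,0.3,0.31],[0.02,0.45,0.31],[0.03,0.6,0.31]], "turn": [[0,0,0],[0,0,0],[0,0,0],[0,0,0],[0,0,0.04],[0,0,0.1],[0,0,0.16],[0,0,0.23]]}}

```text
time: 15.5
ee_pos: [0.5841, 0.0593, 0.1775]
ee_rot: [[-0.99, 0.141, -0.003], [0.141, 0.99, 0.001], [0.003, 0.0, -1.0]]
ft_force: [1.0, -0.9, -3.4]
width: 0.0433
```

Emit:
{"method": "carry_out", "body": {"jaw": [0,0,0,0,0,0,0,0], "delta_pos": [[0.01,0.14,0],[0.015,0.28,0],[0.02,0.42,0],[0.03,0.55,0],[0.035,0.67,0],[0.043,0.77,0],[0.043,0.818,-0.03],[0.043,0.818,-0.08]], "turn": [[0,0,0.04],[0,0,0.08],[0,0,0.11],[0,0,0.11],[0,0,0.11],[0,0,0.11],[0,0,0.11],[0,0,0.11]]}}

```text
time: 16.3
ee_pos: [0.5963, 0.3075, 0.1534]
ee_rot: [[-1.0, 0.023, -0.002], [0.023, 1.0, 0.002], [0.002, 0.002, -1.0]]
ft_force: [0.9, 1.0, -2.9]
width: 0.0428
```

Emit:
{"method": "carry_out", "body": {"jaw": [0,0,0,0,0,0,0], "delta_pos": [[0.002,-0.009,-0.03],[0.002,-0.009,-0.08],[0.002,-0.009,-0.13],[0.002,-0.009,-0.17],[0.002,-0.009,-0.195],[0.002,-0.009,-0.203],[0.002,-0.009,-0.203]], "turn": [[0,0,0],[0,0,0],[0,0,0],[0,0,0],[0,0,0],[0,0,0],[0,0,0]]}}

```text
time: 17.0
ee_pos: [0.5969, 0.3048, 0.0922]
ee_rot: [[-1.0, 0.023, -0.003], [0.023, 1.0, 0.002], [0.003, 0.002, -1.0]]
ft_force: [-0.2, 0.3, -4.1]
width: 0.0433
```

Emit:
{"method": "carry_out", "body": {"jaw": [0,0,0,0,0,0], "delta_pos": [[0,0,-0.003],[0,0,-0.006],[0,0,-0.009],[0,0,-0.012],[0,0,-0.012],[0,0,-0.012]], "turn": [[0,0,0],[0,0,0],[0,0,0],[0,0,0],[0,0,0],[0,0,0]]}}

```text
time: 17.6
ee_pos: [0.5969, 0.3048, 0.0886]
ee_rot: [[-1.0, 0.023, -0.003], [0.023, 1.0, 0.002], [0.003, 0.002, -1.0]]
ft_force: [0.1, -0.3, -4.0]
width: 0.0428
```

Emit:
{"method": "carry_out", "body": {"jaw": [0,0,0,0,0], "delta_pos": [[0,0,-0.002],[0,0,-0.004],[0,0,-0.006],[0,0,-0.008],[0,0,-0.008]], "turn": [[0,0,0],[0,0,0],[0,0,0],[0,0,0],[0,0,0]]}}

```text
time: 18.1
ee_pos: [0.597, 0.3049, 0.0876]
ee_rot: [[-1.0, 0.023, -0.002], [0.023, 1.0, 0.002], [0.002, 0.002, -1.0]]
ft_force: [-4.1, -3.1, 7.9]
width: 0.0429
```

Contact. Now release and lift.

Emit:
{"method": "carry_out", "body": {"jaw": [0.6,0.7,0.7,0.7,0.7,0.7,0.7,0.7], "delta_pos": [[0,0,0],[0,0,0],[0,0,0],[0,0,0.01],[0,0,0.04],[0,0,0.11],[0,0,0.2],[0,0,0.3]], "turn": [[0,0,0],[0,0,0],[0,0,0],[0,0,0],[0,0,0],[0,0,0],[0,0,0],[0,0,0]]}}

```text
time: 18.9
ee_pos: [0.5967, 0.3048, 0.1786]
ee_rot: [[-1.0, 0.023, -0.003], [0.023, 1.0, 0.002], [0.003, 0.002, -1.0]]
ft_force: [-0.1, -0.0, 0.0]
width: 0.06
```

Emit:
{"method": "carry_out", "body": {"jaw": [0.8,0.8,0.8,0.8,0.8,0.8,0.8,0.8], "delta_pos": [[-0.03,-0.08,0],[-0.07,-0.2,0],[-0.11,-0.33,0],[-0.16,-0.47,0],[-0.2,-0.61,0],[-0.24,-0.75,0],[-0.28,-0.88,0],[-0.33,-1,0]], "turn": [[0,0,-0.02],[0,0,-0.04],[0,0,-0.06],[0,0,-0.08],[0,0,-0.095],[0,0,-0.095],[0,0,-0.095],[0,0,-0.095]]}}

```text
time: 19.7
ee_pos: [0.4976, 0.0028, 0.1795]
ee_rot: [[-0.992, 0.123, -0.001], [0.123, 0.992, 0.002], [0.001, 0.002, -1.0]]
ft_force: [-0.2, -0.1, 0.2]
width: 0.0685
```

Emit:
{"method": "carry_out", "body": {"jaw": [0.8,0.8,0.8,0.8,0.8,0.8], "delta_pos": [[-0.04,-0.13,0],[-0.08,-0.26,0],[-0.11,-0.36,0],[-0.121,-0.392,-0.06],[-0.121,-0.392,-0.14],[-0.121,-0.392,-0.165]], "turn": [[0,0,0],[0,0,0],[0,0,0],[0,0,0],[0,0,0],[0,0,0]]}}

```text
time: 20.3
ee_pos: [0.4604, -0.1152, 0.1291]
ee_rot: [[-0.992, 0.124, -0.003], [0.124, 0.992, 0.002], [0.003, 0.002, -1.0]]
ft_force: [-0.7, 0.9, 0.3]
width: 0.0681
```

```bash
python3 -c "
from h import *
g=snap('wrist','w4.png');np.save('wrist0.npy',g['P'])"; python3 m2.py | grep 'foot.* wrist'
```

```text
foot wrist 4133 83.0 [ 459.9 -116. ] [29.5 29.5]
footbase wrist 4865 83.0 [ 459.8 -115.9] [53.4 53. ]
```

Emit:
{"method": "carry_out", "body": {"jaw": [0.8,0.8,0.8,0.8,0.8,0.8], "delta_pos": [[0,-0.001,-0.03],[0,-0.001,-0.06],[0,-0.001,-0.095],[0,-0.001,-0.117],[0,-0.001,-0.125],[0,-0.001,-0.125]], "turn": [[0,0,0],[0,0,0],[0,0,0],[0,0,0],[0,0,0],[0,0,0]]}}

```text
time: 20.95
ee_pos: [0.4603, -0.1148, 0.0909]
ee_rot: [[-0.992, 0.123, -0.004], [0.123, 0.992, 0.002], [0.005, 0.002, -1.0]]
ft_force: [-0.6, -0.1, -0.4]
width: 0.0686
```

Emit:
{"method": "carry_out", "body": {"jaw": [0,0,0,0,0,0,0,0], "delta_pos": [[0,0,0],[0,0,0],[0,0,0],[0,0,0],[0,0,0],[0,0,0],[0,0,0],[0,0,0]], "turn": [[0,0,0],[0,0,0],[0,0,0],[0,0,0],[0,0,0],[0,0,0],[0,0,0],[0,0,0]]}}

```text
time: 21.75
ee_pos: [0.4606, -0.1149, 0.0914]
ee_rot: [[-0.992, 0.123, -0.004], [0.123, 0.992, 0.002], [0.004, 0.002, -1.0]]
ft_force: [-1.1, -1.0, 4.8]
width: 0.0291
```

Emit:
{"method": "carry_out", "body": {"jaw": [0,0,0,0,0,0,0,0], "delta_pos": [[0,0,0.03],[0,0,0.09],[0,0,0.16],[0.01,-0.08,0.2],[0.02,-0.2,0.2],[0.035,-0.33,0.2],[0.05,-0.46,0.2],[0.065,-0.58,0.2]], "turn": [[0,0,0],[0,0,0],[0,0,0],[0,0,0.02],[0,0,0.04],[0,0,0.063],[0,0,0.063],[0,0,0.063]]}}

```text
time: 22.55
ee_pos: [0.4795, -0.2907, 0.1517]
ee_rot: [[-0.998, 0.058, -0.004], [0.058, 0.998, 0.002], [0.004, 0.002, -1.0]]
ft_force: [0.2, 0.3, -3.8]
width: 0.0286
```

Emit:
{"method": "carry_out", "body": {"jaw": [0,0,0,0,0,0,0], "delta_pos": [[0.013,-0.07,0],[0.013,-0.078,-0.04],[0.013,-0.078,-0.09],[0.013,-0.078,-0.13],[0.013,-0.078,-0.165],[0.013,-0.078,-0.178],[0.013,-0.078,-0.178]], "turn": [[0,0,0],[0,0,0],[0,0,0],[0,0,0],[0,0,0],[0,0,0],[0,0,0]]}}

```text
time: 23.25
ee_pos: [0.4831, -0.3132, 0.0975]
ee_rot: [[-0.998, 0.056, -0.006], [0.056, 0.998, 0.003], [0.006, 0.003, -1.0]]
ft_force: [-0.8, 1.1, -2.0]
width: 0.0289
```

Emit:
{"method": "carry_out", "body": {"jaw": [0,0,0,0,0,0,0], "delta_pos": [[0,0,-0.003],[0,0,-0.006],[0,0,-0.009],[0,0,-0.012],[0,0,-0.014],[0,0,-0.015],[0,0,-0.015]], "turn": [[0,0,0],[0,0,0],[0,0,0],[0,0,0],[0,0,0],[0,0,0],[0,0,0]]}}

```text
time: 23.95
ee_pos: [0.4833, -0.3133, 0.0945]
ee_rot: [[-0.998, 0.057, -0.005], [0.057, 0.998, 0.002], [0.005, 0.002, -1.0]]
ft_force: [-5.0, 2.8, 9.7]
width: 0.0286
```

Contact at the expected height. Now release.

Emit:
{"method": "carry_out", "body": {"jaw": [0.5,0.65,0.65,0.65,0.65,0.65,0.65,0.65], "delta_pos": [[0,0,0],[0,0,0],[0,0,0],[0,0,0.01],[0,0,0.04],[0,0,0.11],[0,0,0.2],[0,0,0.3]], "turn": [[0,0,0],[0,0,0],[0,0,0],[0,0,0],[0,0,0],[0,0,0],[0,0,0],[0,0,0]]}}

```text
time: 24.75
ee_pos: [0.483, -0.3131, 0.1855]
ee_rot: [[-0.998, 0.056, -0.006], [0.056, 0.998, 0.003], [0.006, 0.003, -1.0]]
ft_force: [0.6, -0.6, 0.0]
width: 0.0553
```

Emit:
{"method": "carry_out", "body": {"jaw": [0.8,0.8,0.8,0.8,0.8,0.8,0.8,0.8], "delta_pos": [[0.03,0.08,0],[0.06,0.2,0],[0.09,0.34,0],[0.13,0.49,0],[0.16,0.64,0],[0.2,0.79,0],[0.23,0.91,0],[0.256,1,0]], "turn": [[0,0,-0.06],[0,0,-0.12],[0,0,-0.18],[0,0,-0.24],[0,0,-0.31],[0,0,-0.37],[0,0,-0.43],[0,0,-0.472]]}}

```text
time: 25.55
ee_pos: [0.5603, -0.0097, 0.1864]
ee_rot: [[-0.852, 0.523, -0.003], [0.523, 0.852, 0.006], [0.006, 0.004, -1.0]]
ft_force: [0.8, 0.3, -0.7]
width: 0.0685
```

Emit:
{"method": "carry_out", "body": {"jaw": [0.8,0.8,0.8,0.8,0.8], "delta_pos": [[0.005,0.012,-0.02],[0.01,0.02,-0.06],[0.01,0.025,-0.12],[0.01,0.025,-0.16],[0.01,0.025,-0.16]], "turn": [[-0.002,-0.005,0],[-0.002,-0.005,0],[-0.002,-0.005,0],[-0.002,-0.005,0],[-0.002,-0.005,0]]}}

```text
time: 26.05
ee_pos: [0.5616, -0.0041, 0.1362]
ee_rot: [[-0.852, 0.524, -0.002], [0.524, 0.852, 0.003], [0.004, 0.002, -1.0]]
ft_force: [-0.1, 0.4, 0.6]
width: 0.0686
```

```bash
python3 -c "
from h import *
g=snap('wrist','w5.png');np.save('wrist0.npy',g['P'])"; python3 m2.py | grep 'tube.* wrist'
```

```text
tube wrist 3571 59.0 [559.2 -10.1] [39.8 40.2]
tubeall wrist 8123 59.0 [559.1 -10. ] [39.6 40. ]
```

Emit:
{"method": "carry_out", "body": {"jaw": [0.8,0.8,0.8,0.8,0.8,0.8,0.8,0.8], "delta_pos": [[-0.007,-0.019,0],[-0.007,-0.019,0],[-0.007,-0.019,-0.03],[-0.007,-0.019,-0.07],[-0.007,-0.019,-0.11],[-0.007,-0.019,-0.145],[-0.007,-0.019,-0.158],[-0.007,-0.019,-0.158]], "turn": [[0,0,0.005],[0,0,0.005],[0,0,0.005],[0,0,0.005],[0,0,0.005],[0,0,0.005],[0,0,0.005],[0,0,0.005]]}}

```text
time: 26.9
ee_pos: [0.5597, -0.0093, 0.0888]
ee_rot: [[-0.855, 0.519, -0.002], [0.519, 0.855, 0.004], [0.004, 0.002, -1.0]]
ft_force: [0.8, 1.1, -0.2]
width: 0.0684
```

Emit:
{"method": "carry_out", "body": {"jaw": [0,0,0,0,0,0,0,0], "delta_pos": [[0,0,0],[0,0,0],[0,0,0],[0,0,0],[0,0,0],[0,0,0],[0,0,0],[0,0,0]], "turn": [[0,0,0],[0,0,0],[0,0,0],[0,0,0],[0,0,0],[0,0,0],[0,0,0],[0,0,0]]}}

```text
time: 27.7
ee_pos: [0.5601, -0.0093, 0.0893]
ee_rot: [[-0.855, 0.519, -0.001], [0.519, 0.855, 0.004], [0.003, 0.002, -1.0]]
ft_force: [0.3, 0.1, 4.9]
width: 0.0392
```

Emit:
{"method": "carry_out", "body": {"jaw": [0,0,0,0,0,0,0,0], "delta_pos": [[0,0,0.03],[0,0,0.1],[0,-0.01,0.18],[0.005,-0.09,0.23],[0.01,-0.2,0.23],[0.01,-0.34,0.23],[0.015,-0.48,0.23],[0.02,-0.62,0.23]], "turn": [[0,0,0],[0,0,0.02],[0,0,0.08],[0,0,0.16],[0,0,0.24],[0,0,0.32],[0,0,0.4],[0,0,0.467]]}}

```text
time: 28.5
ee_pos: [0.5655, -0.1969, 0.1585]
ee_rot: [[-0.999, 0.054, -0.003], [0.053, 0.999, 0.003], [0.004, 0.002, -1.0]]
ft_force: [1.6, -1.0, -1.9]
width: 0.0391
```

Emit:
{"method": "carry_out", "body": {"jaw": [0,0,0,0,0,0,0,0], "delta_pos": [[0.003,-0.14,0],[0.006,-0.27,0],[0.006,-0.36,0],[0.006,-0.4,0],[0.006,-0.407,-0.04],[0.006,-0.407,-0.1],[0.006,-0.407,-0.15],[0.006,-0.407,-0.17]], "turn": [[0,0,0],[0,0,0],[0,0,0],[0,0,0],[0,0,0],[0,0,0],[0,0,0],[0,0,0]]}}

```text
time: 29.3
ee_pos: [0.5666, -0.3162, 0.105]
ee_rot: [[-0.999, 0.051, -0.007], [0.051, 0.999, 0.005], [0.007, 0.005, -1.0]]
ft_force: [-0.4, 0.4, -1.6]
width: 0.0389
```

Emit:
{"method": "carry_out", "body": {"jaw": [0,0,0,0,0], "delta_pos": [[0,-0.005,-0.01],[0.001,-0.009,-0.02],[0.001,-0.009,-0.03],[0.001,-0.009,-0.035],[0.001,-0.009,-0.035]], "turn": [[0,-0.003,0],[-0.001,-0.005,0],[-0.001,-0.005,0],[-0.001,-0.005,0],[-0.001,-0.005,0]]}}

```text
time: 29.8
ee_pos: [0.5669, -0.3191, 0.0946]
ee_rot: [[-0.999, 0.051, -0.001], [0.051, 0.999, 0.004], [0.002, 0.004, -1.0]]
ft_force: [-0.5, 0.9, -1.0]
width: 0.0391
```

Emit:
{"method": "carry_out", "body": {"jaw": [0,0,0,0,0,0], "delta_pos": [[0,0,-0.002],[0,0,-0.004],[0,0,-0.006],[0,0,-0.008],[0,0,-0.01],[0,0,-0.01]], "turn": [[0,0,0],[0,0,0],[0,0,0],[0,0,0],[0,0,0],[0,0,0]]}}

```text
time: 30.4
ee_pos: [0.567, -0.319, 0.0924]
ee_rot: [[-0.999, 0.051, -0.001], [0.051, 0.999, 0.004], [0.001, 0.004, -1.0]]
ft_force: [-2.4, 1.6, 4.3]
width: 0.039
```

Contact. Release, lift and clear.

Emit:
{"method": "carry_out", "body": {"jaw": [0.6,0.7,0.7,0.7,0.7,0.7,0.7,0.7], "delta_pos": [[0,0,0],[0,0,0],[0,0,0],[0,0,0.01],[0,0,0.04],[0,0,0.11],[0,0,0.22],[0,0,0.35]], "turn": [[0,0,0],[0,0,0],[0,0,0],[0,0,0],[0,0,0],[0,0,0],[0,0,0],[0,0,0]]}}

```text
time: 31.2
ee_pos: [0.5664, -0.3187, 0.198]
ee_rot: [[-0.999, 0.051, -0.003], [0.051, 0.999, 0.005], [0.003, 0.005, -1.0]]
ft_force: [-0.0, -0.6, 0.2]
width: 0.0598
```

Emit:
{"method": "carry_out", "body": {"jaw": [0.7,0.7,0.7,0.7,0.7,0.7,0.7,0.7], "delta_pos": [[0,0.05,0.1],[0,0.15,0.2],[0,0.28,0.3],[0,0.42,0.36],[0,0.56,0.4],[0,0.7,0.4],[0,0.82,0.4],[0,0.9,0.4]], "turn": [[0,0,0],[0,0,0],[0,0,0],[0,0,0],[0,0,0],[0,0,0],[0,0,0],[0,0,0]]}}

```text
time: 32.0
ee_pos: [0.5662, -0.0452, 0.3193]
ee_rot: [[-0.999, 0.047, -0.002], [0.047, 0.999, 0.006], [0.002, 0.005, -1.0]]
ft_force: [0.7, 0.2, 0.2]
width: 0.0596
```

```bash
cat > chk.py <<'E'
from h import *
S=snap('scene','sceneF.png');D=snap('side','sideF.png')
for nm,x,y,h in(('flange',.429,.309,.048),('pipe',.513,.306,.053),('vb',.597,.305,.048),('foot',.483,-.313,.048),('tube',.567,-.319,.058),('long',.683,-.112,.08),('nozzle',.566,.123,.05),('tin',.688,.010,.045)):
    for n,g in(('scene',S),('side',D)):
        P=g['P'].reshape(-1,3);P=P[np.isfinite(P).all(1)]
        Q=P[(np.hypot(P[:,0]-x,P[:,1]-y)<.045)&(P[:,2]>.024)&(P[:,2]<.1)]
        zt=np.percentile(Q[:,2],98);T=Q[Q[:,2]>zt-.006];c=(T[:,:2].max(0)+T[:,:2].min(0))/2
        print(nm,n,'top',zt.round(4),'exp',h,'c',(c*1000).round(1))
b=np.hstack([cv2.resize(S['pixels'],(400,300)),cv2.resize(D['pixels'],(400,300))])
a=S['pixels']
t=np.hstack([cv2.resize(a[210:310,60:190],(400,300),interpolation=2),cv2.resize(a[180:290,420:550],(400,300),interpolation=2)])
cv2.imwrite('pics/fin.png',np.vstack([b,t]))
E
python3 chk.py
```

```text
flange scene top 0.0482 exp 0.048 c [430.7 310.1]
flange side top 0.0507 exp 0.048 c [427.3 308.2]
pipe scene top 0.053 exp 0.053 c [513.5 303.8]
pipe side top 0.0554 exp 0.053 c [510.6 303.4]
vb scene top 0.048 exp 0.048 c [599.  305.7]
vb side top 0.0502 exp 0.048 c [596.5 305.3]
foot scene top 0.0477 exp 0.048 c [ 484.6 -311.1]
foot side top 0.0511 exp 0.048 c [ 483.1 -312.7]
tube scene top 0.0573 exp 0.058 c [ 567.3 -317.3]
tube side top 0.061 exp 0.058 c [ 567.1 -318.2]
long scene top 0.0797 exp 0.08 c [ 683.8 -111.8]
long side top 0.0827 exp 0.08 c [ 681.2 -112.8]
nozzle scene top 0.0502 exp 0.05 c [566.5 125.9]
nozzle side top 0.0531 exp 0.05 c [564.8 125.2]
tin scene top 0.0456 exp 0.045 c [688.8  11.5]
tin side top 0.0486 exp 0.045 c [687.8  11.4]
```

View pics/fin.png

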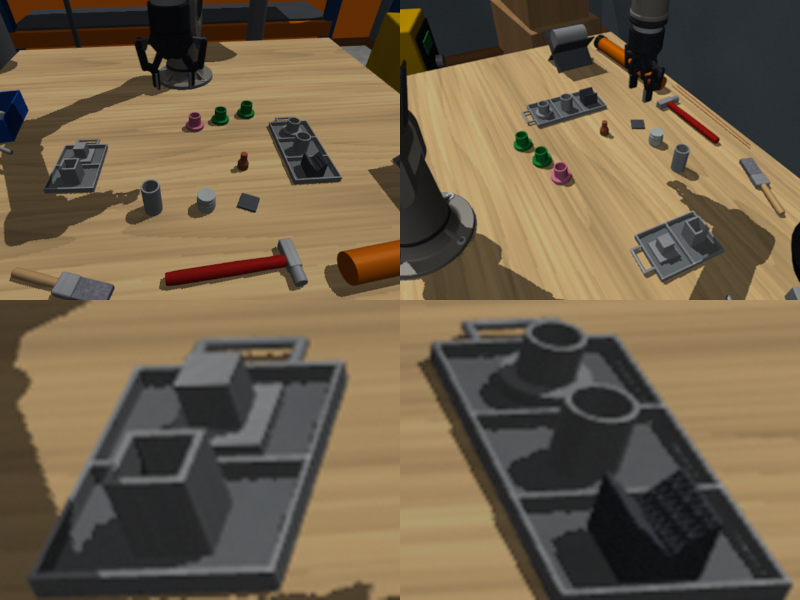

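The final picture shows all five parts upright in the right bays, with the long pipe, nozzle, tin and coloured flanges undisturbed.

```bash
python3 -c "
from plant import finish_job; print(finish_job())"
```

```text
the job is handed in; nothing more can be done
None
```

Both kits are made up and handed in, at about 32 s of the 118 s allowed. I placed the parts in the order asked: the grey flange, the short pipe and the V-block in tray3, then the post foot and the square tube in tray2. Each part was lowered until the wrist force showed it touching the bay floor, then released.

- **Parts:** In the last pictures all five stand upright in their bays, within about 4 mm of the bay centres I measured. In the scene camera their tops are within 1 mm of the height they should have when flat on the bay floor.
- **Left alone:** The long pipe, the nozzle and the tin measure within about 2 mm of where they started. The green and pink flanges look untouched.
- **Checks that disagreed:** The side camera reads 2 to 4 mm higher than the scene camera on every item, including ones I never touched. I put that down to calibration. Its x positions also differ from the scene camera's by up to about 3.5 mm.
- **Forces:** The highest wrist force read at the end of a move was about 20 N, at the flange touchdown.

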